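# Refit and press in the cooker's ignition knob

### The arm

A 7-joint arm with a two-finger parallel gripper is mounted at the origin on the work surface. World frame = base frame: x ahead of the robot, y to its left, z up, the work surface at z = 0. Lengths are in m, angles in rad, forces in N, time in s.
With the tool pointing down it reaches from about 0.4 to 0.85 m from the base axis. Payload 4.4 kg.
Tool frame: the origin (TCP) lies midway between the tips of the shut fingers; the grasp point (between the pads) lies 19 mm behind it; z points along the fingers, x is the direction in which the jaws open and shut, and the axes are right-handed (so a half turn about z gives the same grasp; the last joint's range is limited). The gripper opens to 94 mm and grips with 3 to 60 N. Pads are 16 mm wide; open, the fingers measure 119 mm over their backs; the gripper's body (75 mm by 177 mm) begins 78 mm behind the grasp point.
Start: joints at [1.21, 0.628, 0.038, 1.517, -0.027, 0.996, -0.02], TCP at [0.189, -0.622, 0.205] pointing down, gripper open.
Joint ranges: [-3.06, 3.06], [-0.37, 2.12], [-1.25, 1.32], [0.18, 2.47], [-1.1, 4.24], [0.23, 1.98], [-2.94, 2.94]. Speed limits (rad/s): [2.57, 2.57, 3.14, 3.14, 3.14, 3.14, 3.14].

### API

Orientations are given as a 3x3 rotation matrix whose columns are the frame's x, y, z axes.
In Python, from cell import env gives the robot as it stands.
- The arm moves only by the shell command python3 -m pendant 'ROWS' [FORCE]. ROWS is JSON, a list of rows, each a list of 5 numbers: the shift along the tool's x, y, z in m, then the turn about the tool's z in degrees, then the opening in per cent of the stroke, from 0 (shut) to 100 (fully open). In form: [[dx, dy, dz, spin, hand], ...]. A call has 1 to 20 rows; each row shifts and turns the commanded pose from where the row before left it, along the tool's axes as they then stand; what a row does not reach is not made up. A row lasts 1/12 s, in which the tool goes at most 41.7 mm and 7.16 degrees, less where a joint would pass 70% of its speed; a pose out of reach is approached as far as the arm can. A call with a gripper value outside its range is refused whole. The fingers move at their own pace and stop on an object; FORCE is the grip in N (left out, the last holds). Time passes only in rows, so rows that do not move let the fingers close. It gives the time, the measured TCP pose, the force and the opening at its end, in the units of the state.
- env.observe(): the state, without advancing time (a new reading comes with each control period).
- env.capture(name): name is "scene" or "top"; returns the picture (400x640x3 uint8, blue, green, red); there is no depth.
- env.camera_model(name): a dict with "K" (3x3 intrinsics, pixels), "origin" and "attitude" of the camera in the world. Camera axes: x right, y up, looking along -z (the intrinsics and any distortion apply to the point x, -y, -z); pixel columns grow to the right and rows downward; lengths in m; the calibration is good to about 2 mm. A picture is of the moment at which its call begins. camera_model takes no time and is no camera call.
- env.sign_off(): hands the job in, once; it reports no verdict.
Trained networks look in the newest picture that a camera, given by its name, has taken for a name from the list of things; names that differ only in an ending like _2 or _b are one class to them, and where a whole thing is asked for, a point or a joint stands for the part that bears it (a point fixed in the world has none). Each returns a list of dicts, best first, with "score" (0 to 1); they miss things now and then, are a little off and sometimes report something else, mostly with a low value. They report only what shows in the picture. A call takes as long as a camera call. They do not tell look-alikes from the thing itself.
- env.spot_in(name, camera): "centre" ([x, y, z] in m, in the coordinates of the camera as it stood for that picture, good to about 4 mm: the middle of the surface that is visible of it).
- env.outline_of(name, camera): "pixels" (400x640 bool, what is visible of it).
The state is a dict: "time": time; "q": joint angles; "joint_vel": joint speeds; "joint_torque": joint torques, N m; "ee_pos": TCP position; "tcp_rot": TCP orientation; "wrist_force": force on the tool from outside, world axes, zero at the start; "ft_torque": the same for the moment, N m; "width": finger opening in m.
Only numpy, scipy, OpenCV 4.12 (cv2) and the standard library are available. Lean on these libraries where they do the work, as an engineer would, in place of code of your own. Each camera call takes 0.05 s, during which the arm holds its last target. There are 200 camera calls.

### The job

Get the portable cooker ready to light: press the sprung lever on its deck down until the catch holds it, and leave it latched. Then pick up the loose knob, turn it so its bore matches the bare D-shaped spindle, push it fully home and press knob and spindle down as far as they go. Finish while still holding the knob pressed down with the gripper, not letting go, and leave the mug, salt pot and meal tray alone.

Things in the scene. Friction and masses are not known exactly. Their poses are not given: they have to be found in the camera images.
- cooker: Fixed steel cooker, a flat box; its top (deck) is 70 mm above the worktop. Origin on the worktop under the middle of the control strip nearest the robot; x points away from the robot to the burner (at x 175 mm, pan supports 96 mm high), y left, z up. Box spans x -50 to 290, y -160 to 160 mm. Lever on the right of the strip (pivot x 0, y -5, z 85 mm, runs towards -y), spindle on the left (x 0, y 85 mm).
- lever_pad (a point): Middle of the top face of the lever's black pad (36 x 36 mm), 85 mm from the pivot; y runs along the lever to the pivot, z out of the pad. In the cooker's frame: lever up x 0, y -82, z 120 mm, sloping; latched x 0, y -90, z 89 mm, level. Push the pad straight down from above, 2 to 9 N. The catch's top, 109 mm above the worktop, stands beyond it from y -111 mm outwards.
- lever (a joint): Angle of the sprung lever in rad: 0 up (its spring returns it there), about 0.37 when the catch holds it level, 0.43 at its bottom stop. The catch snaps over the lever's nose at about 0.38, so press to 0.40 or more and let up.
- spindle_top (a point): Centre (on the round axis) of the top of the upright brass spindle, 97 mm above the worktop, moving with it. 12 mm diameter; one flat, 1.5 mm from the axis, all along it; top edge bevelled 0.7 mm. x points out of the flat, z up. A steel tab at its foot, reaching 33 mm out on the deck, shows the flat's side: away from the robot within 0.65 rad. It hardly turns (0.4 N m).
- spindle (a joint): How far the spindle is pushed in, in m: 0 up, 0.007 at its bottom stop; a spring pushes it up with 3.5 N at the top and 7 N at the bottom.
- knob: Loose black knob, upright on the worktop left or right of the cooker. Round skirt 46 mm across, 17 mm high; on it, 17 to 38 mm high, a grip bar 16 mm wide (y), straight from x -21 to 16 mm, then tapering to a beak at x 31 mm (fine white line on it). Origin: centre of underside; x to the beak, z up. 65 to 125 g.
- knob_bore (a point): Mouth of the bore, at the centre of the knob's underside, same axes as the knob. D-shaped, 13.2 mm across, 17 mm deep, its flat 2.1 mm from the axis on the beak's side: the beak must point the way the spindle's flat faces, within about 0.1 rad. Fully home, the bore's end rests on the spindle's top: this point is 80 mm above the worktop, and 73 mm when pressed right in.
- salt_pot: Bystander: white jar 54 mm wide, 75 mm high, on the other side of the cooker from the knob. Origin at the centre of its underside.
- mug: Bystander: mug 80 mm wide, 90 mm high, behind on the left. Origin at the centre of its underside.
- meal_tray: Bystander: lidded meal tray 112 x 132 x 44 mm, behind on the right. Origin at the centre of its underside.
Not all that is in view belongs to the job. Of the things that look like the knob, the middle-sized one is meant.

How it is judged:
On the way, in this order (a step that is already met when the one before it is completed fails the run):
1. the lever is held down by its catch, the gripper clear of it (value of joint lever above 0.34 rad and distance between the grasp point and lever_pad above 0.045 m), for 0.2 s.
2. the knob is fully home on the spindle, flat to flat (z of knob in the frame of spindle_top below -0.0145 m and horizontal distance between knob and spindle_top below 0.003 m and angle between the x axis of knob and the x axis of spindle_top, either way round below 0.3 rad), for 0.1 s.
At the end, for the whole second after the job is handed in: For the last second: lever latched (over 0.34 rad); knob home on the spindle (underside 14.5 mm or more below its top, axes within 3 mm, beak within 0.3 rad of the flat, tilt under 0.12 rad); spindle pushed in over 5 mm; fingers on the knob with over 2 N (all of step 2 and value of joint lever above 0.34 rad and angle between knob's own z axis and vertical below 0.12 rad and value of joint spindle above 0.005 m and contact force between the fingers and knob above 2 N); the arm keeps its last pose, push and grip.
It fails at once if the mug, the salt pot or the meal tray is shifted by more than 25 mm (distance of any of mug, salt_pot, meal_tray from where it was at the start of the episode above 0.025 m).
It also fails if it takes over 54 s, if anything falls off the work surface, if the arm or the gripper's body presses on something with over 40 N, if the wrist force passes 120 N, or if a joint passes its speed limit or range.

## Working session

There is one attempt and no reset: what is moved stays moved. The work goes in short steps, Python scripts to look and compute and a shell command to move; the robot and the scene stay as the last step left them, time stands still between calls to the robot, and variables do not carry over. Pictures are saved under pics/ and viewed, about 8 in all and at most 12, crops included, and the job is handed in when it is done.

```bash
ls; mkdir -p pics
cat > h.py <<'E'
import numpy as np, cv2
from cell import env
def cam(n):
    m=env.camera_model(n); return np.array(m["K"]),np.array(m["origin"]),np.array(m["attitude"]),m
def toworld(n,p):
    K,o,R,_=cam(n); return o+R@np.array(p)
def pix2z(n,uv,z):
    K,o,R,_=cam(n); d=np.linalg.inv(K)@[uv[0],uv[1],1]; d=R@(d*[1,-1,-1]); return o+d*(z-o[2])/d[2]
def proj(n,p):
    K,o,R,_=cam(n); c=R.T@(np.array(p)-o)*[1,-1,-1]; q=K@c; return q[:2]/q[2]
E
python3 - <<'E'
from h import *
np.set_printoptions(precision=4,suppress=True)
s=env.observe()
for k in s: print(k,np.round(s[k],3).tolist())
for n in("scene","top"):
    im=env.capture(n); cv2.imwrite(f"pics/{n}0.png",im)
    print(n,cam(n)[3])
    for t in("cooker","lever_pad","spindle_top","knob","salt_pot","mug","meal_tray"):
        for r in env.spot_in(t,n): print(t,round(r["score"],2),toworld(n,r["centre"]),proj(n,toworld(n,r["centre"])))
E
```

```text
pics
time 0.0
q [1.21, 0.629, 0.038, 1.518, -0.027, 0.996, -0.02]
joint_vel [0.001, -0.0, -0.0, 0.002, 0.001, -0.001, -0.0]
joint_torque [0.0, -54.974, 1.143, -18.664, -0.052, 0.024, 0.0]
ee_pos [0.189, -0.621, 0.205]
tcp_rot [[0.291, -0.957, -0.001], [-0.957, -0.291, 0.002], [-0.002, 0.0, -1.0]]
wrist_force [-0.553, 0.365, -1.323]
ft_torque [-0.043, -0.084, -0.008]
width 0.094
scene {'K': array([[468.9304,   0.    , 318.9745],
       [  0.    , 468.9304, 199.1887],
       [  0.    ,   0.    ,   1.    ]]), 'origin': array([1.1854, 0.606 , 0.9851]), 'attitude': array([[-0.6775, -0.5114,  0.5287],
       [ 0.7354, -0.4821,  0.4762],
       [ 0.0114,  0.7114,  0.7027]])}
cooker 0.6 [ 0.6542 -0.0109  0.0676] [278.9002 231.3404]
knob 0.78 [0.4262 0.2871 0.025 ] [421.6664 253.0361]
knob 0.67 [0.4539 0.3677 0.0105] [441.3712 280.0347]
knob 0.6 [0.3374 0.2709 0.0299] [435.2631 230.0939]
salt_pot 0.81 [ 0.4438 -0.2789  0.0492] [268.2914 154.5302]
mug 0.87 [0.6528 0.4351 0.0539] [422.5052 341.0248]
mug 0.56 [ 0.6626 -0.4067  0.0412] [186.6292 171.4532]
meal_tray 0.68 [ 0.6612 -0.4069  0.041 ] [186.9766 171.2401]
top {'K': array([[489.3485,   0.    , 325.0055],
       [  0.    , 489.3485, 193.8372],
       [  0.    ,   0.    ,   1.    ]]), 'origin': array([ 0.1815, -0.0088,  1.6168]), 'attitude': array([[ 0.0198,  0.9772, -0.2112],
       [-0.9998,  0.0195, -0.0034],
       [ 0.0008,  0.2112,  0.9774]])}
cooker 0.95 [ 0.617  -0.042   0.0708] [337.369  163.7986]
lever_pad 0.75 [ 0.5016 -0.0959  0.1135] [354.334  195.8752]
spindle_top 0.27 [0.4139 0.2823 0.0208] [237.5307 225.5385]
knob 0.7 [0.3211 0.264  0.0245] [241.3349 253.8531]
knob 0.65 [0.414  0.281  0.0181] [238.0716 225.6371]
salt_pot 0.66 [ 0.4225 -0.2882  0.0724] [413.7441 223.992 ]
mug 0.64 [0.6518 0.437  0.0466] [194.0519 152.9684]
meal_tray 0.82 [ 0.6499 -0.4183  0.0432] [449.8558 158.7128]
```

Run:
```python
import cv2
a=cv2.imread("pics/top0.png")[130:290,190:430]; cv2.imwrite("pics/t0c.png",cv2.resize(a,None,fx=3.3,fy=3.3,interpolation=3))
a=cv2.imread("pics/scene0.png")[140:320,220:490]; cv2.imwrite("pics/s0c.png",cv2.resize(a,None,fx=2.9,fy=2.9,interpolation=3))
```

```text
(no output)
```

View pics/t0c.png

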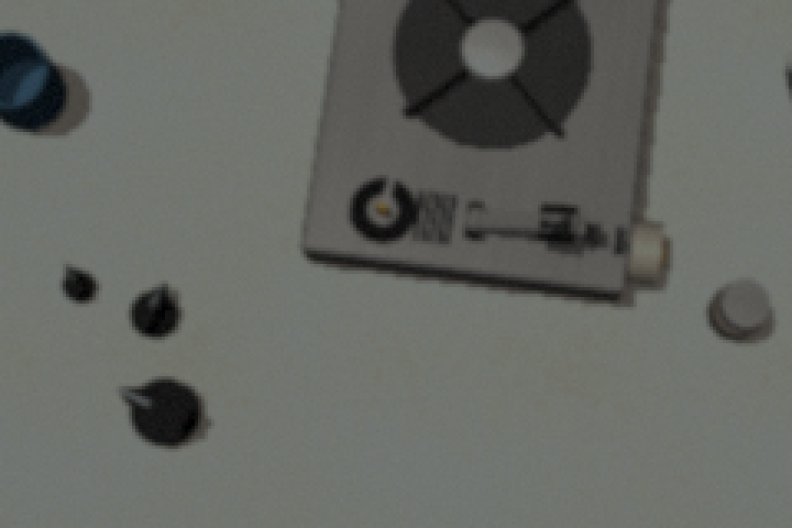

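View pics/s0c.png

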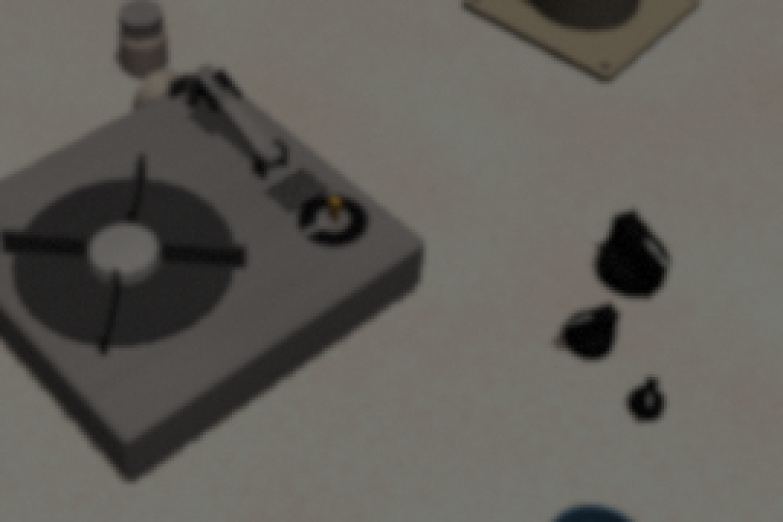

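```bash
cat >> h.py <<'E'
def rect(n,im,x0,x1,y0,y1,z,s=0.0005):
    # rows: x decreasing downward, cols: y decreasing to right
    H,W=int((x1-x0)/s),int((y1-y0)/s)
    xs=x1-(np.arange(H)+.5)*s; ys=y1-(np.arange(W)+.5)*s
    Y,X=np.meshgrid(ys,xs); K,o,R,_=cam(n)
    c=(np.stack([X,Y,np.full_like(X,z)],-1)-o)@R*[1,-1,-1]; q=c@K.T
    uv=(q[...,:2]/q[...,2:]).astype(np.float32)
    return cv2.remap(im,uv[...,0],uv[...,1],cv2.INTER_CUBIC)
E
python3 - <<'E'
from h import *
out=[]
for n in("top","scene"):
    ims=[cv2.imread(f"pics/{n}0.png").astype(np.float32)]+[env.capture(n).astype(np.float32) for _ in range(6)]
    im=np.clip(np.mean(ims,0)*1.8,0,255).astype(np.uint8); cv2.imwrite(f"pics/{n}_avg.png",im)
    deck=rect(n,im,0.43,0.63,-0.18,0.16,0.07,0.001)
    a=cv2.resize(deck,None,fx=1.5,fy=1.5)
    k=cv2.resize(rect(n,im,0.34,0.47,0.21,0.34,0.03,0.0005),(280,280))
    k=np.vstack([k,np.zeros((20,280,3),np.uint8)])
    out.append(np.hstack([a,k[:a.shape[0]]]))
cv2.imwrite("pics/rect.png",np.vstack(out)); print(out[0].shape)
E
```

```text
(300, 788, 3)
```

View pics/rect.png

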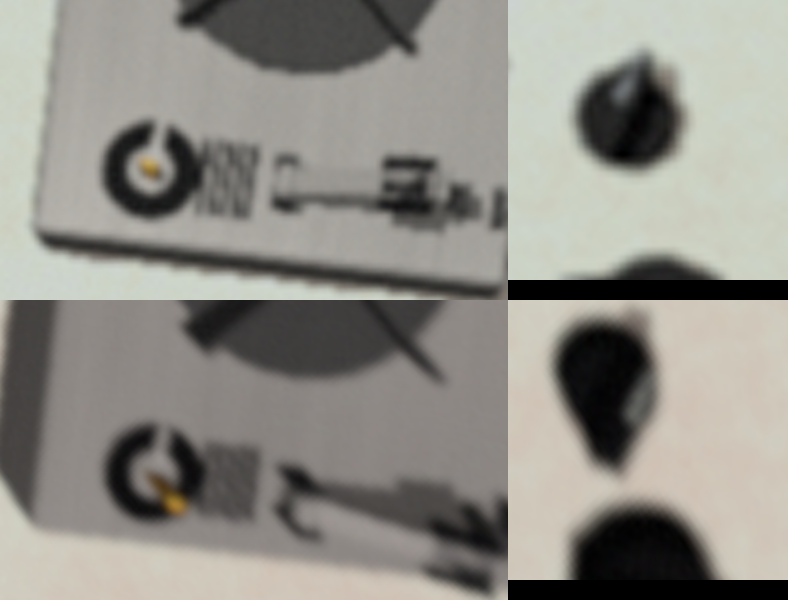

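```bash
cat >> h.py <<'E'
from scipy.optimize import minimize, least_squares
def knobsil(n,x,y,z,yaw,box,ss=8):
    u0,v0,w,h=box; m=np.zeros((h*ss,w*ss),np.uint8)
    t=np.linspace(0,2*np.pi,48); c,s=np.cos(yaw),np.sin(yaw)
    A=[(.023*np.cos(a),.023*np.sin(a),k) for a in t for k in(0,.017)]
    B=[(px,py,k) for px,py in((-.021,-.008),(-.021,.008),(.016,.008),(.031,0),(.016,-.008)) for k in(.017,.038)]
    for P in(A,B):
        q=np.array([proj(n,(x+c*p[0]-s*p[1],y+s*p[0]+c*p[1],z+p[2])) for p in P])
        q=((q-[u0-.5,v0-.5])*ss-.5)
        cv2.fillConvexPoly(m,cv2.convexHull((q*16).round().astype(np.int32)),255,shift=4)
    return cv2.resize(m,(w,h),interpolation=cv2.INTER_AREA)/255.
E
python3 - <<'E'
from h import *
np.set_printoptions(precision=4,suppress=True)
I={n:cv2.imread(f"pics/{n}_avg.png",0).astype(float) for n in("top","scene")}
D={};box={}
for n in I:
    u,v=proj(n,(.416,.281,.02)).round().astype(int); box[n]=(u-16,v-16,33,33)
    p=I[n][v-16:v+17,u-16:u+17]; bg=np.percentile(p,85); D[n]=np.clip((bg-p)/(bg-40),0,1)
    # mask out other knobs: keep component at centre
    b=(D[n]>.45).astype(np.uint8); _,L=cv2.connectedComponents(b); k=cv2.dilate((L==L[16,16]).astype(np.uint8),np.ones((5,5))); D[n]*=k
    print(n,box[n],bg,p.min())
def cost(p,ns=("top","scene")):
    return sum(((cv2.GaussianBlur(knobsil(n,p[0],p[1],0,p[2],box[n]),(0,0),.7)-D[n])**2).sum() for n in ns)
for ns in(("top","scene"),("top",),("scene",)):
    best=min((minimize(cost,(.416,.281,a),args=(ns,),method="Nelder-Mead",options=dict(initial_simplex=[(.416,.281,a),(.421,.281,a),(.416,.286,a),(.416,.281,a+.3)],xatol=1e-4,fatol=1e-3)) for a in np.arange(-3,3.2,.75)),key=lambda r:r.fun)
    print(ns,best.x,best.fun)
    if len(ns)==2: X=best.x
rows=[]
for n in I:
    s=cv2.GaussianBlur(knobsil(n,*X[:2],0,X[2],box[n]),(0,0),.7)
    u,v,w,h=box[n]; rows.append(np.hstack([cv2.resize(a,(264,264),interpolation=0) for a in(I[n][v:v+h,u:u+w]/255,D[n],s)]))
cv2.imwrite("pics/kf.png",(np.vstack(rows)*255).astype(np.uint8))
# spindle ring + burner on deck plane
for n in I:
    for nm,c,r,z in(("ring",(.517,.059),.0325,.07),):
        R=rect(n,cv2.imread(f"pics/{n}_avg.png",0),c[0]-.045,c[0]+.045,c[1]-.045,c[1]+.045,z,.00025)
        b=((R<105)).astype(np.uint8)
        if n=="top": print("dark frac",b.mean())
        _,L,st,ce=cv2.connectedComponentsWithStats(b); k=1+np.argmax(st[1:,4]); ys,xs=np.nonzero(L==k)
        P=np.c_[c[0]+.045-(ys+.5)*.00025,c[1]+.045-(xs+.5)*.00025]
        h=cv2.convexHull(P.astype(np.float32))[:,0]
        f=least_squares(lambda q:np.hypot(h[:,0]-q[0],h[:,1]-q[1])-q[2],(*c,r),loss="soft_l1",f_scale=.0005).x
        # angular profile of brightness at r 18..30mm (gap = tab)
        th=np.arange(-np.pi,np.pi,.02);prof=[]
        for t in th:
            rr=np.arange(.02,.029,.0005); iy=((c[0]+.045-f[0]-rr*np.cos(t))/.00025).astype(int); ix=((c[1]+.045-f[1]-rr*np.sin(t))/.00025).astype(int)
            prof.append(R[iy,ix].mean())
        prof=np.array(prof); w=np.clip(prof-np.median(prof)-20,0,None)*(abs(th)<1.)
        print(n,nm,f,"hull",len(h),"tab",(w*th).sum()/w.sum(),"peak",th[np.argmax(w)],"span",th[w>0][[0,-1]])
    R=rect(n,cv2.imread(f"pics/{n}_avg.png",0),.46,.8,-.16,.1,.07,.0005); print(n,"burner seg"); cv2.imwrite(f"pics/b_{n}.png",R)
E
```

```text
top (np.int64(222), np.int64(209), 33, 33) 207.0 3.0
scene (np.int64(406), np.int64(235), 33, 33) 200.0 2.0Traceback (most recent call last):
  File "<stdin>", line 14, in <module>
  File "<stdin>", line 14, in <genexpr>
    res = _minimize_neldermead(fun, x0, args, callback, bounds=bounds,
                               **options)
    fxr = func(xr)
    fx = function(np.copy(x), *(wrapper_args + args))
  File "<stdin>", line 12, in cost
  File "<stdin>", line 12, in <genexpr>
  File "h.py", line 26, in knobsil
    q=np.array([proj(n,(x+c*p[0]-s*p[1],y+s*p[0]+c*p[1],z+p[2])) for p in P])
                ~~~~^^^^^^^^^^^^^^^^^^^^^^^^^^^^^^^^^^^^^^^^^^^^
  File "h.py", line 10, in proj
    K,o,R,_=cam(n); c=R.T@(np.array(p)-o)*[1,-1,-1]; q=K@c; return q[:2]/q[2]
            ~~~^^^
  File "h.py", line 4, in cam
    m=env.camera_model(n); return np.array(m["K"]),np.array(m["origin"]),np.array(m["attitude"]),m
ValueError: time passes only in moves, steps and waits
```

```bash
sed -i 's/^def cam(n):/import functools\n@functools.cache\ndef cam(n):/' h.py
cat > fit.py <<'E'
from h import *
np.set_printoptions(precision=4,suppress=True)
I={n:cv2.imread(f"pics/{n}_avg.png",0).astype(float) for n in("top","scene")}
D={};box={}
for n in I:
    u,v=proj(n,(.416,.281,.02)).round().astype(int); box[n]=(u-16,v-16,33,33)
    p=I[n][v-16:v+17,u-16:u+17]; bg=np.percentile(p,85); D[n]=np.clip((bg-p)/(bg-40),0,1)
    b=(D[n]>.45).astype(np.uint8); _,L=cv2.connectedComponents(b); k=cv2.dilate((L==L[16,16]).astype(np.uint8),np.ones((5,5))); D[n]*=k
def cost(p,ns=("top","scene")):
    return sum(((cv2.GaussianBlur(knobsil(n,p[0],p[1],0,p[2],box[n]),(0,0),.7)-D[n])**2).sum() for n in ns)
for ns in(("top","scene"),("top",),("scene",)):
    rs=sorted((minimize(cost,(.416,.281,a),args=(ns,),method="Nelder-Mead",options=dict(initial_simplex=[(.416,.281,a),(.421,.281,a),(.416,.286,a),(.416,.281,a+.3)],xatol=1e-4,fatol=1e-3,maxfev=120)) for a in np.arange(-3,3.2,.75)),key=lambda r:r.fun)
    print(ns,[(r.x,round(r.fun,2)) for r in rs[:3]])
    if len(ns)==2: X=rs[0].x
rows=[]
for n in I:
    s=cv2.GaussianBlur(knobsil(n,*X[:2],0,X[2],box[n]),(0,0),.7)
    u,v,w,h=box[n]; rows.append(np.hstack([cv2.resize(a,(264,264),interpolation=0) for a in(I[n][v:v+h,u:u+w]/255,D[n],s)]))
cv2.imwrite("pics/kf.png",(np.vstack(rows)*255).astype(np.uint8))
c=(.517,.059)
for n in I:
    R=rect(n,cv2.imread(f"pics/{n}_avg.png",0),c[0]-.045,c[0]+.045,c[1]-.045,c[1]+.045,.07,.00025)
    b=((R<105)).astype(np.uint8)
    _,L,st,ce=cv2.connectedComponentsWithStats(b); k=L[int((.045+.026)/.00025),180]; ys,xs=np.nonzero(L==k)
    P=np.c_[c[0]+.045-(ys+.5)*.00025,c[1]+.045-(xs+.5)*.00025]
    P=P[np.hypot(*(P-c).T)<.036]
    h=cv2.convexHull(P.astype(np.float32))[:,0]
    f=least_squares(lambda q:np.hypot(h[:,0]-q[0],h[:,1]-q[1])-q[2],(*c,.0325),loss="soft_l1",f_scale=.0005).x
    th=np.arange(-np.pi,np.pi,.02);prof=[]
    for t in th:
        rr=np.arange(.02,.029,.0005); iy=((c[0]+.045-f[0]-rr*np.cos(t))/.00025).astype(int); ix=((c[1]+.045-f[1]-rr*np.sin(t))/.00025).astype(int)
        prof.append(R[iy,ix].mean())
    prof=np.array(prof); w=np.clip(prof-np.median(prof)-20,0,None)*(abs(th)<1.)
    print(n,"ring",f,len(h),"tab",(w*th).sum()/w.sum(),"peak",th[np.argmax(w)],"span",th[w>0][[0,-1]])
    # deck left edge / burner disc
    R=rect(n,cv2.imread(f"pics/{n}_avg.png",0),.54,.84,-.19,.11,.07,.0005); b=(R<125).astype(np.uint8)
    _,L=cv2.connectedComponents(b); k=np.bincount(L[L>0]).argmax(); ys,xs=np.nonzero(L==k); P=np.c_[.84-(ys+.5)*.0005,.11-(xs+.5)*.0005]
    h=cv2.convexHull(P.astype(np.float32))[:,0]
    g=least_squares(lambda q:np.hypot(h[:,0]-q[0],h[:,1]-q[1])-q[2],(.69,-.04,.09),loss="soft_l1",f_scale=.001).x
    d=f[:2]-g[:2]; print(" burner",g,"dist ring-burner",np.hypot(*d),"exp",np.hypot(.175,.085),"yaw",np.arctan2(d[1],d[0])-np.arctan2(.085,-.175))
E
python3 fit.py
```

```text
('top', 'scene') [(array([ 0.4175,  0.2877, -0.4853]), np.float64(8.8)), (array([ 0.4175,  0.2877, -0.4978]), np.float64(8.8)), (array([ 0.4175,  0.2877, -0.4982]), np.float64(8.81))]
('top',) [(array([ 0.4178,  0.2875, -0.5038]), np.float64(2.36)), (array([ 0.4178,  0.2875, -0.5078]), np.float64(2.36)), (array([ 0.4183,  0.2868, -1.5681]), np.float64(4.85))]
('scene',) [(array([ 0.4175,  0.2877, -0.4856]), np.float64(6.34)), (array([ 0.4175,  0.2877, -0.4873]), np.float64(6.35)), (array([ 0.4175,  0.2877, -0.4862]), np.float64(6.37))]
top ring [0.5166 0.0571 0.0337] 72 tab -0.1414757769563073 peak -0.14159265358979045 span [-0.4616  0.1784]
 burner [ 0.6809 -0.0475  0.1028] dist ring-burner 0.19476028164855116 exp 0.19455076458343717 yaw -0.11456242278590034
scene ring [0.515  0.0579 0.0342] 92 tab -0.2781813448487012 peak -0.2815926535897906 span [-0.6216  0.0784]
 burner [ 0.668  -0.0594  0.1153] dist ring-burner 0.19274329887375471 exp 0.19455076458343717 yaw -0.20189214641877307
```

View pics/kf.png

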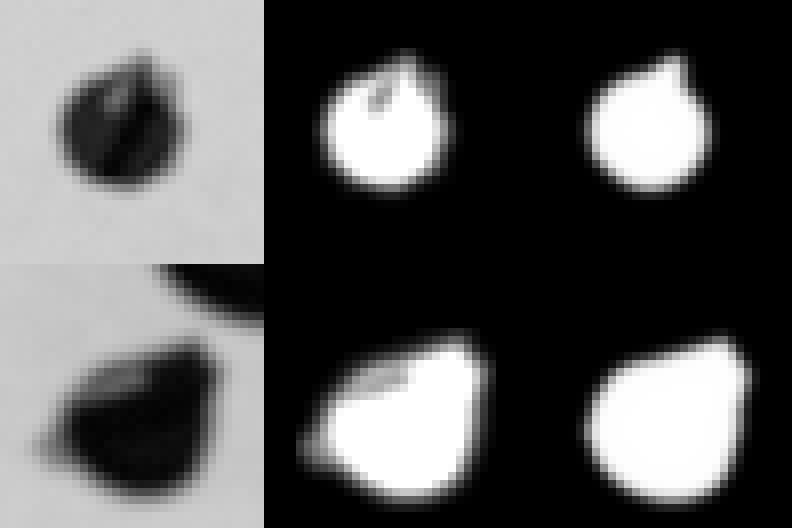

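```bash
python3 -m pendant '[[-0.025,-0.0277,0,0,0],[-0.025,-0.0277,0,0,0],[-0.025,-0.0277,0,0,0],[-0.025,-0.0277,0,0,0],[-0.025,-0.0277,0,0,0],[-0.025,-0.0277,0,0,0],[-0.025,-0.0277,0,0,0],[-0.025,-0.0277,0,0,0],[-0.025,-0.0277,0,0,0],[-0.025,-0.0277,0,0,0],[-0.025,-0.0277,0,0,0],[-0.025,-0.0277,0,0,0],[-0.025,-0.0277,0,0,0],[-0.025,-0.0277,0,0,0],[-0.025,-0.0277,0,0,0],[-0.025,-0.0277,0,0,0],[0,0,0,0,0]]'
python3 -m pendant '[[0,0,0,-6.65,0],[0,0,0,-6.65,0],[0,0,0,-6.65,0],[0,0,0,-6.65,0],[0,0,0,-6.65,0],[0,0,0,-6.65,0],[0,0,0,-6.65,0],[0,0,0,-6.65,0],[0,0,0,-6.65,0],[0,0,0,-6.65,0],[0,0,0,0,0],[0,0,0,0,0]]'
cat > ring.py <<'E'
from h import *
np.set_printoptions(precision=4,suppress=True)
s=.0005; c=(.516,.0575); W=.04
xs=c[0]+W-(np.arange(160)+.5)*s; ys=c[1]+W-(np.arange(160)+.5)*s; Y,X=np.meshgrid(ys,xs)
for n in("top","scene"):
    R=rect(n,cv2.imread(f"pics/{n}_avg.png"),c[0]-W,c[0]+W,c[1]-W,c[1]+W,.07,s).astype(float)
    g=R.mean(2); sat=R[...,2]-R[...,0]; m0=cv2.dilate((sat>25).astype(np.uint8),np.ones((9,9)))==0
    def model(p,full=False):
        dx,dy=X-p[0],Y-p[1]; r=np.hypot(dx,dy); sg=.0012
        S=lambda v:1/(1+np.exp(-np.clip(v/sg*1.7,-50,50)))
        a=np.cos(p[2])*dx+np.sin(p[2])*dy; b=-np.sin(p[2])*dx+np.cos(p[2])*dy
        tab=S(p[5]-abs(b))*S(a)
        return p[6]+(p[7]-p[6])*S(p[3]-r)*S(r-p[4])*(1-tab)+p[8]*tab*S(.033-r)
    m=m0&(np.hypot(X-c[0],Y-c[1])<.036)&(np.hypot(X-c[0],Y-c[1])>.011)
    best=min((least_squares(lambda p:(model(p)-g)[m]/50,(*c,a,.032,.018,.004,150,30,0),loss="soft_l1",x_scale=(.001,.001,.1,.001,.001,.001,10,10,10)) for a in(-.5,-.2,.1)),key=lambda r:r.cost)
    print(n,best.x,best.cost)
E
python3 ring.py
```

```text
time: 2.82
ee_pos: [0.5012, -0.102, 0.2058]
tcp_rot: [[0.301, -0.953, 0.004], [-0.953, -0.301, 0.004], [-0.003, -0.005, -1.0]]
wrist_force: [1.2, 0.3, -0.3]
width: 0.0005
time: 3.82
ee_pos: [0.4967, -0.1108, 0.2055]
tcp_rot: [[0.993, -0.119, 0.0], [-0.119, -0.993, 0.0], [0.0, -0.0, -1.0]]
wrist_force: [0.2, -0.1, 0.2]
width: 0.0003
top [  0.5164   0.059   -0.2181   0.0313   0.0168   0.0052 128.6589  33.5451
  22.2908] 687.6701756072921
scene [  0.514    0.0569  -0.226    0.0318   0.0171   0.0061 105.1764  24.7479
   7.2154] 426.49973960414115
```

```bash
python3 -m pendant '[[0,0,0.02,0,0],[0,0,0.03,0,0],[0,0,0.02,0,0],[0,0,0.01,0,0],[0,0,0.01,0,0],[0,0,0.008,0,0],[0,0,0.007,0,0],[0,0,0.005,0,0],[0,0,0,0,0],[0,0,0,0,0]]'
```

```text
time: 4.65
ee_pos: [0.4978, -0.1108, 0.0962]
tcp_rot: [[0.993, -0.116, 0.002], [-0.116, -0.993, -0.001], [0.002, 0.0, -1.0]]
wrist_force: [0.1, -1.0, 3.4]
width: 0.0001
```

```bash
python3 -m pendant '[[0,0,0.004,0,0],[0,0,0.004,0,0],[0,0,0.002,0,0],[0,0,0,0,0],[0,0,0,0,0]]'
```

```text
time: 5.07
ee_pos: [0.498, -0.111, 0.0859]
tcp_rot: [[0.993, -0.116, 0.002], [-0.116, -0.993, -0.001], [0.002, 0.0, -1.0]]
wrist_force: [1.7, -2.7, 5.0]
width: 0.0006
```

```bash
python3 -m pendant '[[0,0,0.0015,0,0],[0,0,0.0015,0,0],[0,0,0,0,0],[0,0,0,0,0]]'
```

```text
time: 5.4
ee_pos: [0.4981, -0.1111, 0.085]
tcp_rot: [[0.993, -0.116, 0.003], [-0.116, -0.993, -0.002], [0.003, 0.001, -1.0]]
wrist_force: [-3.9, -2.5, 24.9]
width: 0.0003
```

```bash
python3 -m pendant '[[0,0,-0.01,0,0],[0,0,-0.02,0,0],[0,0,-0.03,0,50],[0,0,-0.03,0,50],[0,0,-0.02,0,50],[0,0,0,0,50],[0,0,0,0,50]]'
python3 - <<'E'
from h import *
for n in("top","scene"):
    im=env.capture(n); cv2.imwrite(f"pics/{n}1.png",im)
    print([(r["score"],toworld(n,r["centre"])) for r in env.spot_in("lever_pad",n)])
print(env.observe()["wrist_force"])
a=cv2.imread("pics/scene1.png")[140:240,240:360]; cv2.imwrite("pics/l1.png",np.clip(cv2.resize(a,None,fx=5,fy=5,interpolation=3)*1.8,0,255))
E
```

```text
time: 5.98
ee_pos: [0.4966, -0.1099, 0.1929]
tcp_rot: [[0.993, -0.115, 0.001], [-0.115, -0.993, 0.0], [0.001, -0.0, -1.0]]
wrist_force: [-0.1, 0.2, -0.6]
width: 0.0304
[(0.66, array([ 0.50387613, -0.05972835,  0.08921786])), (0.36, array([0.41378594, 0.28240115, 0.01997614]))]
[(0.85, array([ 0.50060627, -0.09332437,  0.09240572]))]
[-0.21910045  0.01076309 -0.40041027][ WARN:0@7.386] global loadsave.cpp:1063 imwrite_ Unsupported depth image for selected encoder is fallbacked to CV_8U.
```

View pics/l1.png

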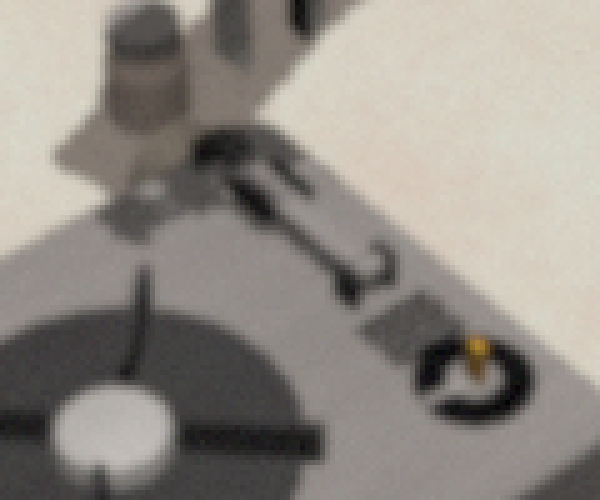

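```bash
python3 -m pendant '[[-0.0113,-0.0351,0,0,45],[-0.0113,-0.0351,0,0,45],[-0.0113,-0.0351,0,0,45],[-0.0113,-0.0351,0,0,45],[-0.0113,-0.0351,0,0,45],[-0.0113,-0.0351,0,0,45],[-0.0113,-0.0351,0,0,45],[-0.0113,-0.0351,0,0,45],[-0.0113,-0.0351,0,0,45],[-0.0113,-0.0351,0,0,45],[-0.0113,-0.0351,0,0,45],[0,0,0,0,45]]'
python3 -m pendant '[[0,0,0.01,-6.85,45],[0,0,0.01,-6.85,45],[0,0,0.01,-6.85,45],[0,0,0.01,-6.85,45],[0,0,0.01,-6.85,45],[0,0,0.01,-6.85,45],[0,0,0.01,-6.85,45],[0,0,0.01,-6.85,45],[0,0,0.01,-6.85,45],[0,0,0.01,-6.85,45],[0,0,0,0,45],[0,0,0,0,45]]'
python3 - <<'E'
from h import *
s=env.observe(); print(s["q"])
R=np.array(s["tcp_rot"]); print("to go",R.T@(np.array([.4176,.2876,.0195])-s["ee_pos"]),"spin deg",-np.degrees(1.08-np.arctan2(R[1,0],R[0,0])))
E
```

```text
time: 7.18
ee_pos: [0.4143, 0.2962, 0.1919]
tcp_rot: [[0.995, -0.104, -0.002], [-0.104, -0.995, 0.006], [-0.003, -0.006, -1.0]]
wrist_force: [0.1, 0.6, 0.5]
width: 0.0424
time: 8.18
ee_pos: [0.4169, 0.2867, 0.0914]
tcp_rot: [[0.474, 0.881, -0.003], [0.881, -0.474, -0.001], [-0.002, -0.002, -1.0]]
wrist_force: [-0.3, 0.9, -0.4]
width: 0.0423
[-0.26342914  0.66292649 -0.59303027  2.00780891  0.6003747   0.6520612
 -0.17421586]
to go [0.00129577 0.0003762  0.07190594] spin deg -0.17617005252310464
```

```bash
python3 -m pendant '[[0.0013,0.0003,0.02,0,45],[0,0,0.02,0,45],[0,0,0.015,0,45],[0,0,0.01,0,45],[0,0,0.0065,0,45],[0,0,0,0,45],[0,0,0,0,10],[0,0,0,0,5],[0,0,0,0,0],[0,0,0,0,0],[0,0,0,0,0]]' 30
```

```text
time: 9.1
ee_pos: [0.419, 0.2886, 0.0216]
tcp_rot: [[0.472, 0.882, 0.001], [0.882, -0.472, 0.001], [0.001, 0.001, -1.0]]
wrist_force: [-0.9, -0.3, 2.8]
width: 0.0157
```

```bash
python3 -m pendant '[[0,0,-0.01,0,0],[0,0,-0.025,0,0],[0,0,-0.04,0,0],[0,0,-0.04,0,0],[0,0,-0.015,0,0],[-0.0158,0.0194,0,0,0],[-0.0158,0.0194,0,0,0],[-0.0158,0.0194,0,0,0],[-0.0158,0.0194,0,0,0],[-0.0158,0.0194,0,0,0],[-0.0158,0.0194,0,0,0],[-0.0158,0.0194,0,0,0],[-0.0158,0.0194,0,0,0],[-0.0158,0.0194,0,0,0],[-0.0158,0.0194,0,0,0],[0,0,0,-5.2,0],[0,0,0,-5.2,0],[0,0,0,-5.1,0],[0,0,0,0,0],[0,0,0,0,0]]'
cat > look.py <<'E'
from h import *
import sys
t=sys.argv[1]; s=env.observe(); print(s["ee_pos"],s["tcp_rot"][0][:2],s["width"],s["wrist_force"])
for n in("top","scene"):
    im=np.clip(np.mean([env.capture(n).astype(np.float32) for _ in range(5)],0)*1.8,0,255).astype(np.uint8)
    cv2.imwrite(f"pics/{n}_{t}.png",im)
P=[]
for n in("top","scene"):
    u,v=proj(n,(.515,.058,.1)).round().astype(int)
    P.append(cv2.resize(cv2.imread(f"pics/{n}_{t}.png")[v-30:v+31,u-30:u+31],(400,400),interpolation=cv2.INTER_CUBIC)); print(n,u,v)
cv2.imwrite(f"pics/look_{t}.png",np.hstack(P))
E
python3 look.py a
```

```text
time: 10.77
ee_pos: [0.5151, 0.0575, 0.1514]
tcp_rot: [[0.221, 0.975, -0.0], [0.975, -0.221, 0.0], [0.0, -0.0, -1.0]]
wrist_force: [0.8, -0.8, -0.4]
width: 0.016
[0.51506371 0.05748169 0.1513636 ] [0.2208129  0.97531618] 0.01597905599191079 [ 0.80712343 -0.79233622 -0.39142785]
top 306 192
scene 335 208
```

View pics/look_a.png

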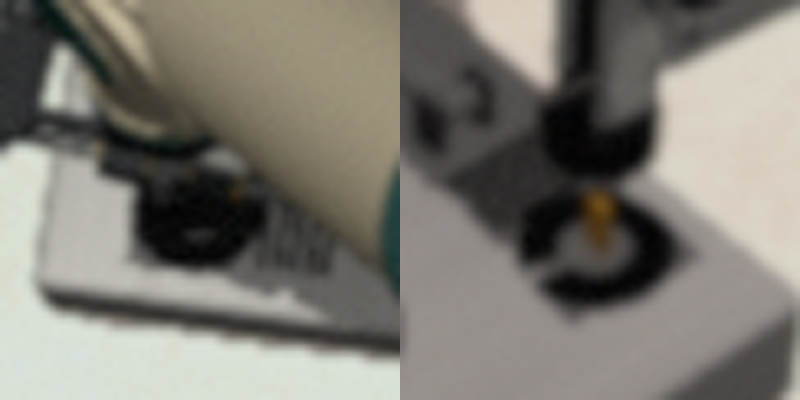

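```bash
cat > al.py <<'E'
from h import *
np.set_printoptions(precision=4,suppress=True)
def hull(n,P,box,ss=8):
    u0,v0,w,h=box; m=np.zeros((h*ss,w*ss),np.uint8); q=np.array([proj(n,p) for p in P]); q=(q-[u0-.5,v0-.5])*ss-.5
    cv2.fillConvexPoly(m,cv2.convexHull((q*16).round().astype(np.int32)),255,shift=4)
    return cv2.GaussianBlur(cv2.resize(m,(w,h),interpolation=cv2.INTER_AREA)/255.,(0,0),.7)
T=np.linspace(0,2*np.pi,60)
def spin(x,y,ya=-.22):
    L=[]
    for a in T:
        px,py=min(.006*np.cos(a),.0015),.006*np.sin(a)
        for z in(.071,.097): L.append((x+np.cos(ya)*px-np.sin(ya)*py,y+np.sin(ya)*px+np.cos(ya)*py,z))
    return L
def cyl(x,y,z): return [(x+.023*np.cos(a),y+.023*np.sin(a),z+k) for a in T for k in(0,.017)]
def fit(mod,n,img,box,mask,x0):
    def c(p):
        r=mod(n,p,box)[mask]; A=np.c_[r,np.ones_like(r)]; w,res,*_=np.linalg.lstsq(A,img[mask],rcond=None); return ((A@w-img[mask])**2).sum()
    r=minimize(c,x0,method="Nelder-Mead",options=dict(initial_simplex=[x0,(x0[0]+.004,x0[1]),(x0[0],x0[1]+.004)],xatol=5e-5,fatol=1e-2,maxfev=150))
    return r.x,r.fun/c(x0),r.fun
def measure(t,zk,kb):
    for n in("top","scene"):
        u,v=proj(n,(.515,.058,.085)).round().astype(int); b=(u-7,v-8,15,17)
        im=cv2.imread(f"pics/{n}_avg.png").astype(float); im=im[...,2]-im[...,0]; im=im[b[1]:b[1]+b[3],b[0]:b[0]+b[2]]
        print(n,"spindle",fit(lambda n,p,b:hull(n,spin(*p),b),n,im,b,np.ones(im.shape,bool),(.515,.058)))
        if n in kb:
            b=kb[n]; im=cv2.imread(f"pics/{n}_{t}.png",0).astype(float)[b[1]:b[1]+b[3],b[0]:b[0]+b[2]]
            print(n,"knob",fit(lambda n,p,b:hull(n,cyl(*p,zk),b),n,im,b,np.ones(im.shape,bool),(.515,.0575)))
            print(im.astype(int)[::2])
if __name__=="__main__":
    measure("a",.1514-.0216,{"scene":(324,196,25,10),"top":(295,203,22,16)})
E
python3 al.py
```

```text
top spindle (array([0.5175, 0.0599]), np.float64(0.24143795996477796), np.float64(3112.868844624976))
top knob (array([0.515 , 0.0575]), np.float64(1.0), np.float64(1088050.3181818181))
[[184 182 169 157 155 154 154 149 138 118 104 104 113 107 100  95  94  98
   97  92  88  89]
 [186 183 180 180 181 183 187 188 187 185 184 182 181 181 178 170 154 135
  118 112 105  99]
 [112 115 125 135 144 150 157 161 165 166 169 171 174 178 181 181 182 179
  176 175 165 158]
 [ 56  54  53  55  53  57  60  65  73  80  86  90  95 103 107 113 119 128
  135 142 149 153]
 [140 136 133 132 129 121 119 117 103  83  75  72  65  61  59  55  53  53
   52  54  56  61]
 [217 217 217 218 218 216 214 215 207 196 193 193 193 188 166 144 133 131
  129 126 113  99]
 [219 220 220 221 219 220 217 218 220 220 221 220 221 221 221 219 217 217
  218 216 206 195]
 [220 220 222 220 219 220 219 221 219 219 220 221 219 221 220 220 220 220
  220 220 220 222]]
scene spindle (array([0.5118, 0.0567]), np.float64(0.5788255990554916), np.float64(19493.909656073538))
scene knob (array([0.5254, 0.0607]), np.float64(0.35236930139805), np.float64(177777.55306504463))
[[ 74  59  37  10   8   6   5   4   2  16  35  53  61  65  62  54  43  32
   30  66 124 174 202 210 211]
 [ 53  43  30  13   5   5   3   2   6   8  19  19  23  18  17  14   9  10
   22  69 131 180 202 209 209]
 [ 41  41  33  14   6   6   5   4   7   7  10  11  10  10   6   8   3   8
   33  88 150 192 207 210 209]
 [ 41  45  41  32  19   8   5   6   4   5   3   5   5   5   5   8  11  37
   81 133 177 203 211 213 212]
 [ 46  44  46  42  38  34  25  17  15  19  16  16  17  17  31  56  82 105
  134 167 192 206 211 212 213]]
```

Run:
```python
from al import *
print("knob exp u",proj("scene",(.5143,.0577,.1383)),"measured 334.9")
im=cv2.imread("pics/scene_avg.png").astype(float); b=np.clip(im[...,2]-im[...,0]-25,0,None)
for v in range(200,220): print(v,b[v,328:345].astype(int),round((b[v,328:345]*np.arange(328,345)).sum()/max(1,b[v,328:345].sum()),2))
box=(328,200,17,20); m=hull("scene",spin(.516,.0585),box)
print([round((r*np.arange(328,345)).sum()/max(.01,r.sum()),2) for r in m]); print(proj("scene",(.516,.0585,.097)),proj("scene",(.516,.0585,.07)))
```

```text
knob exp u [335.1652 197.199 ] measured 334.9
200 [0 0 0 0 0 0 0 0 0 0 0 0 0 0 0 0 0] 0.0
201 [0 0 0 0 0 0 0 0 0 0 0 0 0 0 0 0 0] 0.0
202 [0 0 0 0 0 0 0 0 0 0 0 0 0 0 0 0 0] 0.0
203 [0 0 0 0 0 0 0 0 0 0 0 0 0 0 0 0 0] 0.0
204 [0 0 0 0 0 0 0 0 0 0 0 0 0 0 0 0 0] 0.0
205 [0 0 0 0 0 0 0 0 0 0 0 0 0 0 0 0 0] 0.0
206 [0 0 0 0 0 0 0 0 0 0 0 0 0 0 0 0 0] 0.0
207 [ 0  0  0  0  0  7 28 36 24  0  0  0  0  0  0  0  0] 334.81
208 [ 0  0  0  0  0 33 65 79 70 33  0  0  0  0  0  0  0] 335.02
209 [ 0  0  0  0  0 32 66 86 80 53 11  0  0  0  0  0  0] 335.27
210 [ 0  0  0  0  0 19 49 66 62 39  5  0  0  0  0  0  0] 335.28
211 [ 0  0  0  0  0  6 29 43 35 15  0  0  0  0  0  0  0] 335.19
212 [ 0  0  0  0  0  1 20 31 17  1  0  0  0  0  0  0  0] 334.96
213 [ 0  0  0  0  0  0 16 27 15  0  0  0  0  0  0  0  0] 334.98
214 [ 0  0  0  0  0  0  8 20 12  0  0  0  0  0  0  0  0] 335.1
215 [ 0  0  0  0  0  0  0 10  6  0  0  0  0  0  0  0  0] 335.38
216 [0 0 0 0 0 0 0 0 0 0 0 0 0 0 0 0 0] 0.0
217 [0 0 0 0 0 0 0 0 0 0 0 0 0 0 0 0 0] 0.0
218 [0 0 0 0 0 0 0 0 0 0 0 0 0 0 0 0 0] 0.0
219 [0 0 0 0 0 0 0 0 0 0 0 0 0 0 0 0 0] 0.0
[np.float64(0.0), np.float64(0.0), np.float64(0.0), np.float64(0.0), np.float64(1.29), np.float64(219.06), np.float64(334.37), np.float64(334.46), np.float64(334.55), np.float64(334.63), np.float64(334.62), np.float64(334.57), np.float64(334.5), np.float64(334.44), np.float64(334.44), np.float64(334.58), np.float64(334.84), np.float64(335.02), np.float64(335.1), np.float64(335.12)]
[334.4116 208.8418] [334.0643 215.8583]
```

```bash
python3 -m pendant '[[0.0016,0.0005,0.01,0,0],[0,0,0.012,0,0],[0,0,0.008,0,0],[0,0,0,0,0],[0,0,0,0,0],[0,0,0,0,0]]'
python3 -m pendant '[[0,0,0.002,0,0],[0,0,0.002,0,0],[0,0,0,0,0],[0,0,0,0,0]]'
```

```text
time: 11.77
ee_pos: [0.516, 0.0592, 0.1208]
tcp_rot: [[0.218, 0.976, -0.001], [0.976, -0.218, 0.0], [-0.0, -0.001, -1.0]]
wrist_force: [-0.3, 0.1, -1.7]
width: 0.0158
time: 12.1
ee_pos: [0.5166, 0.059, 0.1171]
tcp_rot: [[0.218, 0.976, 0.001], [0.976, -0.218, 0.0], [0.0, 0.001, -1.0]]
wrist_force: [2.0, 0.3, -2.3]
width: 0.0158
```

```bash
python3 -m pendant '[[0,0,0.001,0,0],[0,0,0.001,0,0],[0,0,0,0,0],[0,0,0,0,0],[0,0,0,0,0]]'
```

```text
time: 12.52
ee_pos: [0.5166, 0.059, 0.1151]
tcp_rot: [[0.218, 0.976, 0.001], [0.976, -0.218, 0.0], [0.0, 0.001, -1.0]]
wrist_force: [2.2, -0.0, -1.6]
width: 0.0158
```

```bash
python3 -m pendant '[[0,0.0003,0.0015,0,0],[0,0,0.0015,0,0],[0,0,0.0015,0,0],[0,0,0,0,0],[0,0,0,0,0],[0,0,0,0,0]]'
```

```text
time: 13.02
ee_pos: [0.5166, 0.059, 0.1104]
tcp_rot: [[0.218, 0.976, 0.0], [0.976, -0.218, 0.0], [0.0, 0.0, -1.0]]
wrist_force: [2.8, -0.1, -2.5]
width: 0.0159
```

```bash
python3 -m pendant '[[0,0.0003,0.002,0,0],[0,0,0.002,0,0],[0,0,0.002,0,0],[0,0,0.002,0,0],[0,0,0,0,0],[0,0,0,0,0],[0,0,0,0,0]]'
python3 - <<'E'
from h import *
s=env.observe();print(s["ee_pos"],s["wrist_force"],s["ft_torque"])
E
```

```text
time: 13.6
ee_pos: [0.5167, 0.0589, 0.1023]
tcp_rot: [[0.218, 0.976, -0.0], [0.976, -0.218, -0.0], [-0.0, -0.0, -1.0]]
wrist_force: [3.4, -1.0, -2.7]
width: 0.0159
[0.51665319 0.05886381 0.10230492] [ 3.44453295 -0.97561256 -2.67620284] [-0.06481343 -0.90408383  0.00881467]
```

```bash
python3 -m pendant '[[0,0,0.001,0,0],[0,0,0.001,0,0],[0,0,0.001,0,0],[0,0,0,0,0],[0,0,0,0,0],[0,0,0,0,0]]'
python3 -m pendant '[[0,0,0.002,0,0],[0,0,0.002,0,0],[0,0,0.001,0,0],[0,0,0,0,0],[0,0,0,0,0],[0,0,0,0,0]]'
```

```text
time: 14.1
ee_pos: [0.5167, 0.0589, 0.0997]
tcp_rot: [[0.218, 0.976, 0.0], [0.976, -0.218, -0.0], [-0.0, 0.0, -1.0]]
wrist_force: [2.3, -0.8, 2.5]
width: 0.0155
time: 14.6
ee_pos: [0.5168, 0.059, 0.0945]
tcp_rot: [[0.218, 0.976, 0.0], [0.976, -0.218, -0.0], [-0.0, 0.0, -1.0]]
wrist_force: [1.4, -1.3, 6.0]
width: 0.0157
```

```bash
python3 -m pendant '[[0,0,0.001,0,0],[0,0,0,0,0],[0,0,0,0,0],[0,0,0,0,0]]' 45
python3 look.py b
python3 - <<'E'
from h import *
for n in("top","scene"): print(n,[(r["score"],toworld(n,r["centre"])) for r in env.spot_in("lever_pad",n)+env.spot_in("knob",n)])
E
```

```text
time: 14.93
ee_pos: [0.5168, 0.059, 0.0943]
tcp_rot: [[0.218, 0.976, 0.001], [0.976, -0.218, -0.001], [-0.0, 0.001, -1.0]]
wrist_force: [-1.5, -1.6, 12.9]
width: 0.0158
[0.51684485 0.05898639 0.09425526] [0.21825054 0.97589255] 0.015809940896948073 [-1.50555407 -1.60131517 12.87205885]
top 306 192
scene 335 208
top [(0.61, array([0.32062844, 0.26436257, 0.02607774])), (0.57, array([0.49838917, 0.06258551, 0.08722455])), (0.55, array([0.44461947, 0.36532188, 0.01454416]))]
scene [(0.59, array([ 0.50144449, -0.09414978,  0.09019981])), (0.82, array([0.33363151, 0.27485739, 0.03128264])), (0.73, array([0.45581247, 0.36966043, 0.01031371])), (0.57, array([0.52698788, 0.06032961, 0.09025092])), (0.29, array([ 0.49845861, -0.09280009,  0.08882764]))]
```

View pics/look_b.png

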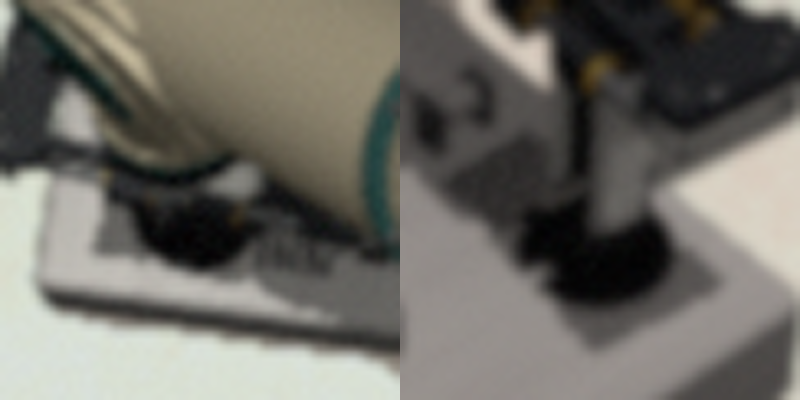

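Run:
```python
from h import *
print(env.sign_off())
```

```text
the job is handed in; nothing more can be done
None
```

I handed the job in at about 15 s, with the lever latched and the knob held pressed down on the spindle. `sign_off` reported no verdict, so success rests on the checks below.

- **Lever:** I pressed it to its bottom stop, with the tip at 85 mm and 25 N (above the 2 to 9 N you asked for). After I let up, the scene camera put the pad at about 92 mm high, against 113 mm before, and at 89–90 mm in the last look. It looked level and latched. The top camera's reading disagreed after the press (pad 30–50 mm off sideways), and it did not see the pad at the end.
- **Knob:** I picked the middle-sized knob, turned it to the tab's direction (−0.22 rad in both cameras) and lowered it over the spindle.
    - **Fit:** it slid on without any vertical resistance until the spring engaged near the expected home height.
    - **Stop:** the force then jumped from 6 to 13 N within 0.2 mm, which I took as the bottom stop.
    - **Depth:** the underside works out at about 72.7 mm, against 73 mm when pressed right in.
    - **Grip:** the gripper held 15.8 mm across the bar, with the grip force set to 45 N.
- **Loose ends:** There was a sideways force of 2 to 3 N during insertion, possibly light rubbing, and it faded when pressed in. The two cameras differed by 2–3 mm on the spindle position, so I used a compromise. I did not re-measure the mug, salt pot or tray, but no move went near them.

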